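# Unlock the lid stay and close the tool chest

## Task

The lid of the wooden chest is propped open by a jointed steel stay that is locked straight. Break the stay by pushing its knuckle down on the thumb plate, then lower the lid gently, without letting it slam, until the chest is fully shut. Do not disturb the glass dome beside the chest.

Things in the scene. Friction and masses are not known exactly. Their poses are not given: they have to be found in the camera images.
- chest: Light wooden chest with brass corners, fixed on a dark plinth 8 to 38 mm high: open box 190 (x) x 200 (y) x 115 (z) mm, watch parts inside. Origin: centre of the box's underside, on top of the plinth; its front faces its own -x (to the robot), z up. The lid's hinge line runs along y at the rear upper edge, (+95, 0, +115) mm in this frame.
- chest_lid (a joint): Lid angle, rad: 0 = shut, 1.48 = propped open as found. Lid: wooden tray 190 mm from hinge to front edge, 200 wide, 24 thick (top 139 mm over the chest origin when shut), 0.35 kg. Its hinge is stiff: freed from the stay it stays at any angle; a few newtons near its front edge, on the outer face from behind and above, swing it down. It cannot close while the stay is locked.
- knuckle (a joint): Bend of the stay, rad: -0.14 = locked (just past straight, on its stop), 0 straight, positive = broken (knuckle down), about 2.7 when the lid is shut. The stay folds in an upright plane 6 mm outside the chest's -y side wall. Lower arm: 76 mm, pivot on the box at (-65, -106, +103) mm in the chest frame, rising to the rear at 40 degrees when locked. Upper arm: to the lid's side.
- thumb_plate (a point): Centre of the top face of the steel thumb plate, 28 (x) x 40 (y) x 4 mm, on the knuckle end of the lower arm (11 mm over the knuckle's axis), 48 mm outside the -y side wall; level and 163 mm over the chest origin while locked. It turns with the lower arm about its pivot. Pushing it down 20 to 30 mm (under 15 N) breaks the stay; further on the lid is drawn down too.
- glass_dome: Clear glass dome with a knob, 93 mm across and 60 mm high, standing loose to the right of and behind the chest; origin at the centre of its underside, z up.
Mind the look-alikes: they are no part of the job. What is shaped like the glass_dome but black or purple is not meant.

How it is judged:
On the way:
1. the stay is broken: its knuckle is bent down at least 0.2 rad past straight (value of joint knuckle above 0.2 rad), for 0.1 s.
At the end, for the whole second after the job is handed in: the chest's lid is shut (within 0.05 rad, about 9 mm at its front edge) and at rest, and the glass dome stands upright within 20 mm of where it was (value of joint chest_lid below 0.05 rad and velocity of joint chest_lid between -0.05 and 0.05 rad/s and distance of glass_dome from where it was at the start of the episode below 0.02 m and angle between glass_dome's own z axis and vertical below 0.2 rad); the robot touches nothing.
It fails at once if the lid slams: it swings down faster than 1.5 rad/s (about 0.28 m/s at its front edge) (velocity of joint chest_lid below -1.5 rad/s).
It fails at once if the glass dome is moved more than 20 mm (distance of glass_dome from where it was at the start of the episode above 0.02 m).
It also fails if it takes over 48 s, if anything falls off the work surface, if the arm or the gripper's body presses on something with over 40 N, if the wrist force passes 120 N, or if a joint passes its speed limit or range.

## Robot

A 6-joint arm with a two-finger parallel gripper is mounted at the origin on a cart in front of the work surface, level with it; the furniture and walls round the work are solid. World frame = base frame: x ahead of the robot, y to its left, z up, the work surface at z = 0. Lengths are in m, angles in rad, forces in N, time in s.
With the tool pointing down it reaches from about 0.35 to 0.975 m from the base axis. Payload 4.9 kg.
Tool frame: the origin (TCP) lies at the very end of the fingers, on their centre line; the grasp point (between the pads) lies 19 mm behind it (pinch_z is the distance from the TCP to the grasp point, in m); z points along the fingers, y is the direction in which the jaws open and shut (so a half turn about z gives the same grasp; the last joint's range is limited). The gripper opens to 85 mm and grips with 20 to 120 N. Pads are 22 mm wide; open, the fingers measure 114 mm over their backs; the gripper's body (76 mm by 85 mm) begins 54 mm behind the grasp point. The pads swing forward as they close: fully open they stand 13 mm farther back than shut.
Start: joints at [-1.263, 0.053, 1.613, -0, 1.476, -0.119], TCP at [0.259, -0.569, 0.231] pointing down, gripper open.
Joint ranges: [-3.01, 3.01], [-1.01, 2.22], [0.06, 2.58], [-1.02, 4.17], [0.09, 2.62], [-3.14, 3.14]. Speed limits (rad/s): [2.57, 2.57, 3.14, 3.14, 3.14, 3.14].

## Interface

Orientations are given as a unit quaternion [x, y, z, w].
In Python, from plant import sense, capture, camera_params, hand_in, spot_in, masks_of, pinpoint, pinch_z gives the robot as it stands.
- The arm moves only by the tool jog_arm, never from a script. Its argument "moves" is a list of rows, each a list of 7 numbers: the shift along the tool's x, y, z in m, then the turn, a rotation vector about the tool's x, y, z in degrees, then the gripper command: -1 is fully open, 1 is shut, values between are in proportion. In form: [[dx, dy, dz, wx, wy, wz, jaw], ...]. A call has 1 to 5 rows; each row shifts and turns the pose as measured when the row begins, along the tool's axes as they then stand; what a row does not reach is not made up. A row lasts 1/10 s, in which the tool goes at most 50 mm and 8.59 degrees, less where a joint would pass 70% of its speed; a pose out of reach is approached as far as the arm can. A call is refused whole if a number of a shift passes 0.05 or a number of a turn 8.59, either way. A call with a gripper value outside its range is refused whole. The fingers move at their own pace and stop on an object; "squeeze" is the grip in N (left out, the last holds). Time passes only in rows, so rows that do not move let the fingers close. It gives the time, the measured TCP pose, the force and the opening at its end, in the units of the state.
- sense(): the state, without advancing time (a new reading comes with each control period).
- capture(name): name is "scene" or "top" or "wrist"; returns (picture, depth): 384x512x3 uint8, red, green, blue; 384x512 float32, m along the optical axis (not along the pixel's ray), 0 where there is no reading.
- camera_params(name): a dict with "intrinsics" (3x3 intrinsics, pixels), "position" and "attitude" of the camera in the world; the wrist camera has in their place "hand_eye" (4x4, takes a point from camera to tool coordinates, whose origin is the TCP and whose axes are the flange's). Camera axes: x right, y down, z forward; pixel columns grow to the right and rows downward; lengths in m; the calibration is good to about 2 mm. A picture is of the moment at which its call begins: read the wrist's pose just before it. camera_params takes no time and is no camera call.
- hand_in(): hands the job in, once; it reports no verdict.
Trained networks look in the newest picture that a camera, given by its name, has taken for a name from the list of things; names that differ only in an ending like _2 or _b are one class to them, and where a whole thing is asked for, a point or a joint stands for the part that bears it (a point fixed in the world has none). Each returns a list of dicts, best first, with "score" (0 to 1); they miss things now and then, are a little off and sometimes report something else, mostly with a low value. They report only what shows in the picture. A call takes as long as a camera call. They do not tell look-alikes from the thing itself.
- spot_in(camera, label): "rect" ([left, top, right, bottom] in pixels, round what is visible of it).
- masks_of(camera, label): "pixels" (384x512 bool, what is visible of it) and "rect" ([left, top, right, bottom] in pixels, round what is visible of it).
- pinpoint(camera, label): "uv" ([column, row] in pixels: a listed point, or the origin of a listed thing).
The state is a dict: "t": time; "q": joint angles; "qvel": joint speeds; "tau": joint torques, N m; "eef_pos": TCP position; "tcp_rot": TCP orientation; "force": force on the tool from outside, world axes, zero at the start; "ft_torque": the same for the moment, N m; "gripper_width": opening from 0.0 (shut) to 1.0 (fully open).
Only numpy, scipy, OpenCV 4.12 (cv2) and the standard library are available. Lean on these libraries where they do the work, as an engineer would, in place of code of your own. Each camera call takes 0.05 s, during which the arm holds its last target.

## Working session

There is one attempt and no reset: what is moved stays moved. The work goes in short steps, Python scripts to look and compute and a tool call to move; the robot and the scene stay as the last step left them, time stands still between calls to the robot, and variables do not carry over. Pictures are saved under pics/ and viewed, and the job is handed in when it is done.

Besides the shell and the picture viewer there is one more tool, called after ">>>" as name(argument=value, ...) on one line, values as JSON. jog_arm: Moves the arm, as the interface text tells. Its arguments: {"type":"object","properties":{"moves":{"type":"array","items":{"type":"array","items":{"type":"number"}}},"squeeze":{"type":"number"}},"required":["moves"]}

```bash
ls; mkdir -p pics; python3 - <<'E'
from plant import *
import cv2,numpy as np
s=sense();print(s)
for n in ["scene","top"]:
    p,d=capture(n);cv2.imwrite(f"pics/{n}0.png",p[:,:,::-1]);np.save(f"{n}_d.npy",d);np.save(f"{n}_p.npy",p)
    print(n,camera_params(n))
    for l in ["chest","thumb_plate","glass_dome"]:
        print(l,[(r["uv"],r["score"]) for r in pinpoint(n,l)],[(r["rect"],r["score"]) for r in spot_in(n,l)])
E
```

```text
pics
{'t': 0.0, 'q': array([-1.26301537e+00,  5.33693661e-02,  1.61429405e+00,  8.50060515e-07,
        1.47600992e+00, -1.18957211e-01]), 'qvel': array([ 3.64071977e-04, -5.62694986e-05,  1.40299876e-03, -1.70675039e-03,
       -2.23745002e-03,  9.43705094e-04]), 'tau': array([-1.90874271e-03, -3.93681514e+01, -3.70182967e+01, -2.56267058e-04,
        6.98191798e-03,  1.62447395e-05]), 'eef_pos': array([ 0.25852379, -0.56833835,  0.23005524]), 'tcp_rot': array([ 9.77322526e-01,  2.11753625e-01, -9.76533960e-05, -1.03574669e-03]), 'force': array([-0.16552656, -0.0716652 , -0.06711314]), 'ft_torque': array([-0.00425804,  0.05657832, -0.02662588]), 'gripper_width': 1.0024525664789732}
scene {'intrinsics': array([[374.68496821,   0.        , 262.54764453],
       [  0.        , 374.68496821, 187.08375797],
       [  0.        ,   0.        ,   1.        ]]), 'position': array([0.16314237, 0.57376088, 0.87790477]), 'attitude': array([-0.25630465,  0.88574353, -0.37327121,  0.10215149])}
chest [([278.8, 217.4], 0.62)] [([230.0, 106.2, 334.8, 265.6], 0.89)]
thumb_plate [([328.1, 162.7], 0.
[... 193 characters left out ...]
sics': array([[482.95783284,   0.        , 258.89110241],
       [  0.        , 482.95783284, 196.74593219],
       [  0.        ,   0.        ,   1.        ]]), 'position': array([ 0.37987483, -0.05242896,  1.44342163]), 'attitude': array([-0.70388377,  0.70725465, -0.04235669,  0.05044211])}
chest [([277.8, 217.5], 0.63)] [([232.1, 155.2, 339.5, 264.0], 0.82), ([327.5, 146.6, 355.0, 175.8], 0.18)]
thumb_plate [([330.9, 236.7], 0.64)] [([303.4, 215.6, 336.8, 254.2], 0.84)]
glass_dome [([339.8, 163.9], 0.83), ([197.2, 209.7], 0.82), ([199.5, 248.7], 0.72), ([277.2, 221.1], 0.57)] [([178.7, 192.4, 211.4, 217.0], 0.9), ([327.1, 146.6, 357.0, 177.7], 0.86), ([184.0, 233.7, 217.1, 264.0], 0.86)]
```

View pics/scene0.png

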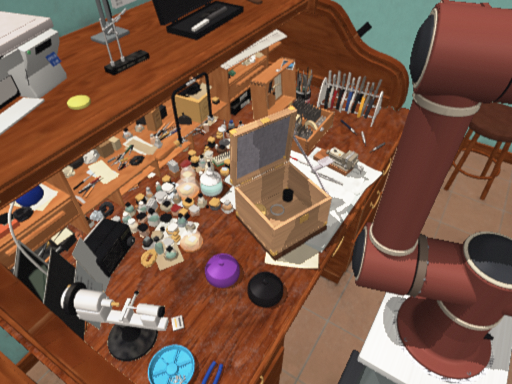

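View pics/top0.png

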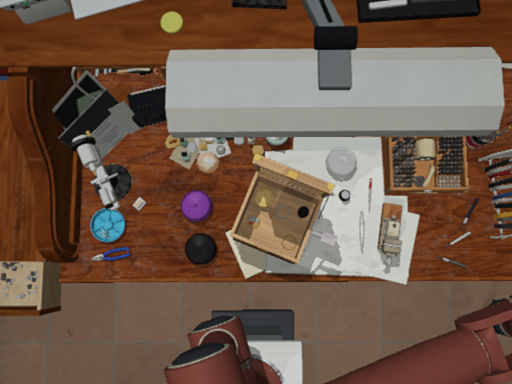

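```bash
cat > h.py <<'E'
import numpy as np, cv2
from scipy.spatial.transform import Rotation as R
from plant import *
def world(n,d):
    c=camera_params(n);K=c["intrinsics"];v,u=np.mgrid[:384,:512]
    P=np.stack([(u-K[0,2])/K[0,0]*d,(v-K[1,2])/K[1,1]*d,d],-1)
    return P@R.from_quat(c["attitude"]).as_matrix().T+c["position"]
def proj(n,X):
    c=camera_params(n);p=R.from_quat(c["attitude"]).inv().apply(np.asarray(X)-c["position"]);q=p@c["intrinsics"].T
    return q[...,:2]/q[...,2:]
E
python3 - <<'E'
from h import *
for n,pts in {"top":[(331,237),(340,160),(198,203),(200,248)],"scene":[(328,163),(265,290),(222,270)]}.items():
    d=np.load(n+"_d.npy");W=world(n,d)
    for u,v in pts: print(n,u,v,np.round(np.nanmedian(W[v-1:v+2,u-1:u+2].reshape(-1,3),0),3))
p=np.load("top_p.npy");c=p[130:290,160:370];cv2.imwrite("pics/topcrop.png",cv2.resize(c,None,fx=3.7,fy=3.7,interpolation=2)[:,:,::-1])
p=np.load("scene_p.npy");c=p[90:320,190:390];cv2.imwrite("pics/scenecrop.png",cv2.resize(c,None,fx=2.6,fy=2.6,interpolation=2)[:,:,::-1])
E
```

```text
top 331 237 [ 0.44  -0.226  0.18 ]
top 340 160 [ 0.67  -0.274  0.055]
top 198 203 [0.547 0.141 0.043]
top 200 248 [0.416 0.132 0.059]
scene 328 163 [ 0.429 -0.217  0.18 ]
scene 265 290 [0.41  0.151 0.038]
scene 222 270 [0.535 0.163 0.038]
```

View pics/topcrop.png

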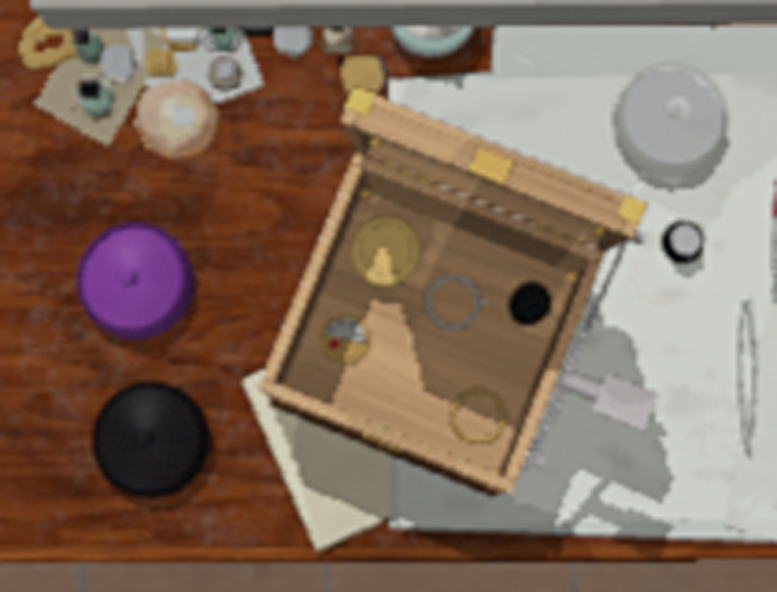

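View pics/scenecrop.png

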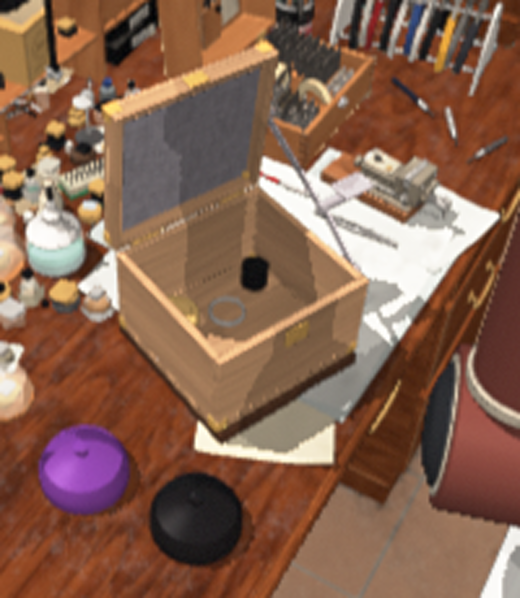

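The clear dome is the one at top (340,160), about (0.67,-0.274), right of and behind the chest. The black one at (200,248) and the purple one at (198,203) are decoys. Next I'll fit the chest pose.

```bash
python3 - <<'E'
from h import *
from scipy.optimize import least_squares
d=np.load("top_d.npy");W=world("top",d)
# rim pixels: crop coordinates -> full
def f(u,v,n): 
    return (u/3.7+160-.5+.13, v/3.7+130-.5+.13) if n=="top" else (u/2.6+190-.4,v/2.6+90-.4)
obs=[("top",f(263,384,"top"),(-95,100,115)),("top",f(503,491,"top"),(-95,-100,115)),
("scene",f(219,361,"scene"),(-95,100,115)),("scene",f(366,283,"scene"),(-95,-100,115)),("scene",f(118,252,"scene"),(95,100,115)),
("top",f(627,402,"top"),(-65+76*np.cos(np.radians(40))-7,-148,163)) ]
obs=obs[:5]
def T(p,X):
    c,s=np.cos(p[3]),np.sin(p[3]);X=np.asarray(X)/1000
    return np.array([p[0]+c*X[0]-s*X[1],p[1]+s*X[0]+c*X[1],p[2]+X[2]])
r=least_squares(lambda p:np.concatenate([proj(n,T(p,X))-np.array(uv) for n,uv,X in obs]),[.48,-.1,.02,-.4])
p=r.x;print(p,np.degrees(p[3]),np.round(r.fun,1)); np.save("pose.npy",p)
for nm,X in dict(plate=(-65+76*np.cos(np.radians(40)),-148,163),pivot=(-65,-106,103),hinge=(95,0,115),front=(-95,0,139),lidtip=(95+17,0,305)).items(): print(nm,T(p,X),proj("top",T(p,X)),proj("scene",T(p,X)))
for u,v in [(240,225),(250,247),(325,190),(260,160),(293,173),(330,185)]:print(u,v,W[v,u])
for n in["top","scene"]:
    for l in ["thumb_plate","chest_lid","glass_dome"]:
        pass
# hood
h=W[50:135,170:500].reshape(-1,3);h=h[h[:,2]>0.25];print("hood",np.percentile(h,[2,50,98],axis=0))
E
```

```text
[ 0.50167028 -0.08750203  0.01706986 -0.41557077] -23.810451264004726 [-1.2 -0.7  1.9  0.1 -0.9  1.2  1.6 -0.2 -0.6 -0.3]
plate [ 0.43571738 -0.22016775  0.18006986] [328.89103672 238.64303647] [326.30434031 161.47912144]
pivot [ 0.3994092  -0.15823866  0.12006986] [303.47654855 253.12701416] [325.91051382 194.01621271]
hinge [ 0.58858446 -0.12585469  0.13206986] [290.91468243 183.77503199] [263.42660735 173.12648634]
front [ 0.41475611 -0.04914938  0.15606986] [263.29230678 247.26838641] [304.48572099 207.21040288]
lidtip [ 0.60413752 -0.1327178   0.32206986] [298.08723081 164.56932272] [260.65211607 115.95507303]
240 225 [0.4832049  0.01896209 0.03270218]
250 247 [ 0.41992461 -0.00924549  0.00092023]
325 190 [ 0.54282113 -0.19456589  0.32408566]
260 160 [ 0.61546081 -0.04286173  0.32325511]
293 173 [ 0.58317842 -0.12017439  0.32661864]
330 185 [ 0.5541986  -0.20617428  0.32655111]
hood [[ 0.54361703 -0.33784978  0.8321579 ]
 [ 0.5867922  -0.13877717  0.86398464]
 [ 0.64639332  0.05759493  0.88023805]]
```

>>> jog_arm(moves=[[0,0,-0.01,0,0,8.05,1],[0,0,-0.01,0,0,8.05,1],[0,0,-0.01,0,0,8.05,1],[0,0,-0.01,0,0,8.05,1],[0,0,0,0,0,8.05,1]], squeeze=40)

```text
t: 1.2
eef_pos: [0.2586, -0.5686, 0.2721]
tcp_rot: [0.989, -0.151, -0.0, -0.001]
force: [-1.0, -0.3, -0.2]
gripper_width: 0.14
```

>>> jog_arm(moves=[[0,0,0,0,0,8.05,1]])

```text
t: 1.3
eef_pos: [0.2587, -0.5687, 0.2725]
tcp_rot: [0.975, -0.223, -0.0, -0.0]
force: [-0.8, 0.1, -0.5]
gripper_width: -0.0
```

```bash
cat >> h.py <<'E'
pose=np.load("pose.npy")
def st():
    s=sense();Rm=R.from_quat(s["tcp_rot"]);c=R.from_euler('z',pose[3])
    print("t",s["t"],"eef",s["eef_pos"].round(4),"chestTCP mm",(c.inv().apply(s["eef_pos"]-pose[:3])*1000).round(1),"F chest",c.inv().apply(s["force"]).round(1),"w",round(float(s["gripper_width"]),3))
    print("tool in chest",(c.inv()*Rm).as_matrix().round(3).tolist(),"q",s["q"].round(2))
    return s,Rm,c
def to(X):
    s,Rm,c=st();t=c.apply(np.array(X)/1000)+pose[:3]
    print("tool shift to",X,(Rm.inv().apply(t-s["eef_pos"])).round(4))
E
python3 -c "
from h import *
to((-7,-155,220))"
```

```text
t 1.3 eef [ 0.2587 -0.5687  0.2725] chestTCP mm [ -28.1 -538.3  255.4] F chest [-0.8 -0.3 -0.5] w -0.0
tool in chest [[0.999, -0.034, -0.001], [-0.034, -0.999, 0.001], [-0.001, -0.001, -1.0]] q [-1.26  0.03  1.57 -0.    1.54  0.76]
tool shift to (-7, -155, 220) [ 0.008  -0.3838  0.0356]
```

>>> jog_arm(moves=[[0,-0.04,0,0,0,0,1],[0,-0.045,0,0,0,0,1],[0,-0.045,0,0,0,0,1],[0,-0.045,0,0,0,0,1],[0,-0.045,0,0,0,0,1]])

```text
t: 1.8
eef_pos: [0.3553, -0.3693, 0.2724]
tcp_rot: [0.973, -0.229, 0.0, 0.0]
force: [0.6, -0.0, 0.7]
gripper_width: -0.0
```

>>> jog_arm(moves=[[0,-0.045,0.0,0,0,0,1],[0,-0.045,0.0,0,0,0,1],[0,-0.04,0,0,0,0,1],[0,-0.02,0,0,0,0,1],[0,0,0,0,0,0,1]])

```text
t: 2.3
eef_pos: [0.4255, -0.2251, 0.2736]
tcp_rot: [0.974, -0.226, 0.002, 0.001]
force: [0.4, -0.6, 0.3]
gripper_width: 0.002
```

```bash
python3 -c "
from h import *
to((-3,-153,175))
for n in ['scene','top','wrist']:
    p,d=capture(n)
    if n!='wrist':
        p=p[90:290,200:400];p=cv2.resize(p,None,fx=3,fy=3,interpolation=2)
    cv2.imwrite(f'pics/{n}1.png',p[:,:,::-1])
"
```

```text
t 2.3 eef [ 0.4255 -0.2251  0.2736] chestTCP mm [ -14.1 -156.6  256.5] F chest [ 0.6 -0.4  0.3] w 0.002
tool in chest [[0.999, -0.041, 0.005], [-0.041, -0.999, -0.0], [0.005, 0.0, -1.0]] q [-0.64 -0.33  1.89  0.    1.58  1.39]
tool shift to (-3, -153, 175) [ 0.0106 -0.004   0.0815]
```

View pics/scene1.png

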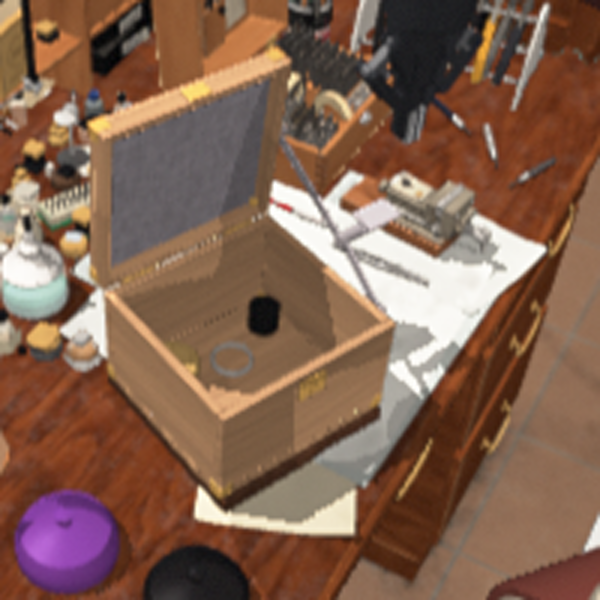

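View pics/wrist1.png

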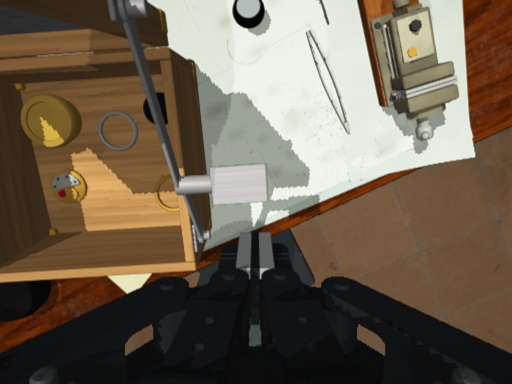

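The scene view shows the closed fingers above and beside the plate, which is at crop (370,220). The wrist view shows the plate at (240,184). I'll cross-check the plate's position with wrist depth.

```bash
python3 -c "
from h import *
s,Rm,c=st()
p,d=capture('wrist');k=camera_params('wrist');K=k['intrinsics'];H=np.array(k['hand_eye'])
for u,v in [(240,184),(215,172),(263,170),(265,199),(217,201)]:
    z=d[v,u];P=H@np.array([(u-K[0,2])/K[0,0]*z,(v-K[1,2])/K[1,1]*z,z,1]);print((u,v),'tool',P[:3].round(4),'chest',(c.inv().apply(Rm.apply(P[:3])+s['eef_pos']-pose[:3])*1000).round(1))
"
```

```text
t 2.45 eef [ 0.4245 -0.2276  0.2734] chestTCP mm [ -14.  -159.4  256.3] F chest [-0.  -0.3 -1. ] w 0.001
tool in chest [[0.999, -0.045, 0.004], [-0.045, -0.999, -0.001], [0.004, 0.001, -1.0]] q [-0.65 -0.32  1.89 -0.    1.58  1.38]
(240, 184) tool [ 0.0086 -0.0098  0.0917] chest [  -4.6 -150.1  164.7]
(215, 172) tool [ 0.0173 -0.0272  0.0914] chest [   4.9 -133.1  165. ]
(263, 170) tool [0.0186 0.0064 0.0922] chest [   4.7 -166.7  164.3]
(265, 199) tool [-0.0025  0.008   0.0923] chest [ -16.5 -167.3  164. ]
(217, 201) tool [-0.004  -0.0264  0.092 ] chest [ -16.4 -132.9  164.3]
```

>>> jog_arm(moves=[[0.005,-0.003,0.03,0,0,0,1],[0.005,-0.003,0.025,0,0,0,1],[0.002,0,0.015,0,0,0,1],[0,0,0.008,0,0,0,1],[0,0,0.0,0,0,0,1]])

```text
t: 3.0
eef_pos: [0.4367, -0.2349, 0.1941]
tcp_rot: [0.972, -0.234, 0.003, 0.002]
force: [0.4, 0.3, 0.0]
gripper_width: 0.001
```

```bash
python3 -c "
from h import *
to((-3,-153,164))"
```

```text
t 3.0 eef [ 0.4367 -0.2349  0.1941] chestTCP mm [ 1.000e-01 -1.611e+02  1.770e+02] F chest [0.2 0.4 0. ] w 0.001
tool in chest [[0.998, -0.056, 0.006], [-0.056, -0.998, -0.003], [0.007, 0.003, -1.0]] q [-0.64 -0.24  1.95 -0.    1.43  1.4 ]
tool shift to (-3, -153, 164) [-0.0036 -0.0079  0.013 ]
```

>>> jog_arm(moves=[[-0.004,-0.01,0.005,0,0,-3,1],[0.0,-0.004,0.006,0,0,0,1],[0.0,0,0.006,0,0,0,1],[0.001,0,0.006,0,0,0,1]])

```text
t: 3.4
eef_pos: [0.4445, -0.2249, 0.1769]
tcp_rot: [0.978, -0.21, 0.01, 0.004]
force: [4.2, 1.4, 5.7]
gripper_width: 0.002
```

```bash
python3 -c "
from h import *
to((2,-153,140))"
```

```text
t 3.4 eef [ 0.4445 -0.2249  0.1769] chestTCP mm [   3.2 -148.7  159.9] F chest [3.3 3.  5.7] w 0.002
tool in chest [[1.0, -0.008, 0.022], [-0.008, -1.0, -0.003], [0.022, 0.003, -1.0]] q [-0.62 -0.23  1.97  0.    1.38  1.38]
tool shift to (2, -153, 140) [-0.0016  0.0042  0.0199]
```

>>> jog_arm(moves=[[0,0.002,0.008,0,0,0,1],[0,0.002,0.008,0,0,0,1],[0.001,0,0.008,0,0,0,1],[0.001,0,0.008,0,0,0,1]])

```text
t: 3.8
eef_pos: [0.4553, -0.2333, 0.1564]
tcp_rot: [0.977, -0.212, 0.024, 0.005]
force: [-0.1, 1.8, 5.5]
gripper_width: 0.003
```

```bash
python3 -c "
from h import *
to((2,-153,140))"
```

```text
t 3.8 eef [ 0.4553 -0.2333  0.1564] chestTCP mm [  16.4 -152.1  139.3] F chest [-0.8  1.6  5.5] w 0.003
tool in chest [[0.999, -0.012, 0.05], [-0.012, -1.0, 0.001], [0.05, -0.001, -0.999]] q [-0.63 -0.2   1.98  0.01  1.31  1.37]
tool shift to (2, -153, 140) [-0.0144  0.0011 -0.0014]
```

>>> jog_arm(moves=[[-0.006,0,0.006,0,-2.5,0,1],[-0.004,0,0.008,0,-1,0,1],[0,0,0.008,0,0,0,1]])

```text
t: 4.1
eef_pos: [0.4594, -0.2357, 0.1479]
tcp_rot: [0.977, -0.214, 0.012, 0.002]
force: [-0.1, 1.3, 6.7]
gripper_width: -0.002
```

```bash
python3 -c "
from h import *
to((8,-153,125))
p,d=capture('scene');print([(r['rect'],r['score']) for r in masks_of('scene','thumb_plate')])
p=p[90:290,200:400];p=cv2.resize(p,None,fx=3,fy=3,interpolation=2)
cv2.imwrite(f'pics/scene2.png',p[:,:,::-1])
"
```

```text
t 4.1 eef [ 0.4594 -0.2357  0.1479] chestTCP mm [  21.1 -152.6  130.8] F chest [-0.6  1.2  6.7] w -0.002
tool in chest [[1.0, -0.016, 0.025], [-0.016, -1.0, 0.001], [0.025, -0.002, -1.0]] q [-0.62 -0.16  1.96  0.01  1.32  1.38]
tool shift to (8, -153, 125) [-0.0133  0.0006  0.0055]
[([296.7, 142.2, 322.5, 190.5], 0.52)]
```

View pics/scene2.png

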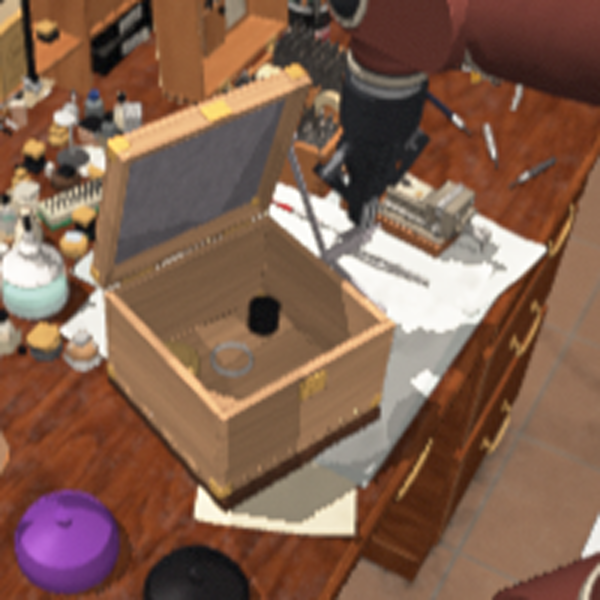

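The plate is down about 33 mm and the stay is visibly kinked at crop (330,255). The lid has dropped a little. Next I lift off and go behind the lid.

>>> jog_arm(moves=[[-0.002,0,-0.02,0,0,0,1],[0,0,-0.045,0,0,0,1],[0,0,-0.05,0,0,0,1],[0,0,-0.05,0,0,0,1],[0,0,-0.05,0,0,0,1]])

```text
t: 4.7
eef_pos: [0.4497, -0.2331, 0.3599]
tcp_rot: [0.976, -0.217, 0.006, -0.0]
force: [0.7, -1.3, 0.0]
gripper_width: 0.001
```

>>> jog_arm(moves=[[0.02,0,-0.02,0,0,0,1],[0.04,0,0,0,0,0,1],[0.04,0,0,0,0,0,1],[0.04,-0.02,0,0,0,0,1],[0,0,0,0,0,0,1]])

```text
t: 5.2
eef_pos: [0.5913, -0.2807, 0.4002]
tcp_rot: [0.975, -0.22, 0.018, 0.006]
force: [-0.5, 0.5, -1.8]
gripper_width: -0.001
```

```bash
python3 -c "
from h import *
to((165,0,335))
for n in ['scene','top']:
    p,d=capture(n);np.save(n+'_d2.npy',d);W=world(n,d)
    m=masks_of(n,'chest_lid')
    print(n,[(r['rect'],r['score']) for r in m])
    if m:
        Q=W[m[0]['pixels']];Q=(Q-pose[:3])@R.from_euler('z',pose[3]).as_matrix()*1000
        Q=Q[(abs(Q[:,1])<110)&(Q[:,2]>250)];print(np.percentile(Q,[2,25,50,75,98],axis=0).round())
    p=p[90:290,200:400];p=cv2.resize(p,None,fx=3,fy=3,interpolation=2)
    cv2.imwrite(f'pics/{n}3.png',p[:,:,::-1])
"
```

```text
t 5.2 eef [ 0.5913 -0.2807  0.4002] chestTCP mm [ 160.  -140.6  383.1] F chest [-0.7  0.3 -1.8] w -0.001
tool in chest [[0.999, -0.029, 0.038], [-0.029, -1.0, -0.004], [0.038, 0.003, -0.999]] q [-0.56  0.05  1.34  0.    1.71  1.46]
tool shift to (165, 0, 335) [-0.0009 -0.1408  0.0476]
scene []
top [([246.9, 161.2, 326.7, 203.5], 0.95)]
[[ 45. -83. 259.]
 [ 52. -40. 302.]
 [ 58.   6. 304.]
 [ 65.  53. 306.]
 [ 81.  98. 310.]]
```

View pics/scene3.png

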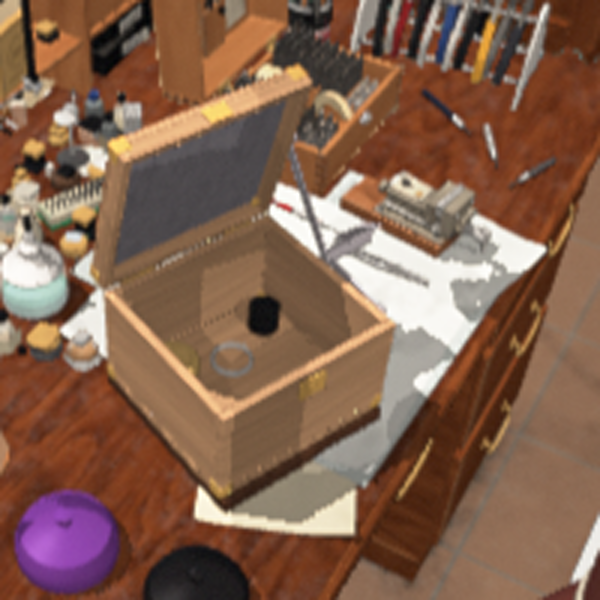

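View pics/top3.png

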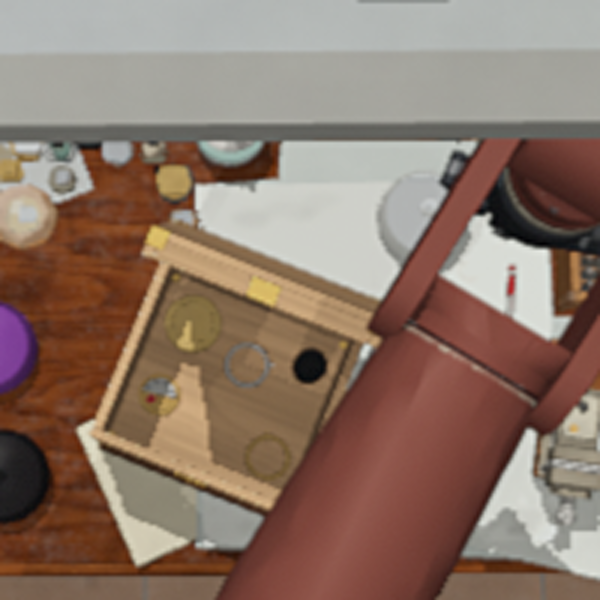

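>>> jog_arm(moves=[[0,-0.03,0,0,-2,0,1],[0,-0.035,0,0,0,0,1],[0,-0.03,0,0,0,0,1],[0,-0.02,0,0,0,0,1],[0,0,0,0,0,0,1]])

```text
t: 5.9
eef_pos: [0.6328, -0.1752, 0.408]
tcp_rot: [0.974, -0.225, 0.005, 0.004]
force: [-0.3, -0.3, -0.3]
gripper_width: 0.002
```

```bash
python3 -c "
from h import *
to((130,-25,278))"
```

```text
t 5.9 eef [ 0.6328 -0.1752  0.408 ] chestTCP mm [155.4 -27.3 390.9] F chest [-0.1 -0.3 -0.3] w 0.002
tool in chest [[0.999, -0.038, 0.012], [-0.038, -0.999, -0.006], [0.012, 0.006, -1.0]] q [-0.38  0.08  1.3  -0.01  1.75  1.64]
tool shift to (130, -25, 278) [-0.0268 -0.002   0.1126]
```

>>> jog_arm(moves=[[0,0,0.03,0,0,0,1],[-0.005,0,0.035,0,0,0,1],[-0.01,0,0.03,0,0,0,1],[-0.01,0,0.015,0,0,0,1],[0,0,0,0,0,0,1]])

```text
t: 6.4
eef_pos: [0.6067, -0.1692, 0.3005]
tcp_rot: [0.974, -0.227, 0.01, 0.007]
force: [0.3, 0.1, 0.6]
gripper_width: -0.002
```

```bash
python3 -c "
from h import *
to((90,-25,278))
p,d=capture('scene')
p=p[90:290,200:400];p=cv2.resize(p,None,fx=3,fy=3,interpolation=2)
cv2.imwrite(f'pics/scene4.png',p[:,:,::-1])"
```

```text
t 6.4 eef [ 0.6067 -0.1692  0.3005] chestTCP mm [129.1 -32.3 283.4] F chest [0.2 0.2 0.6] w -0.002
tool in chest [[0.999, -0.043, 0.023], [-0.043, -0.999, -0.009], [0.023, 0.008, -1.0]] q [-0.39  0.02  1.53 -0.01  1.57  1.64]
tool shift to (90, -25, 278) [-0.0395 -0.0057  0.0045]
```

View pics/scene4.png

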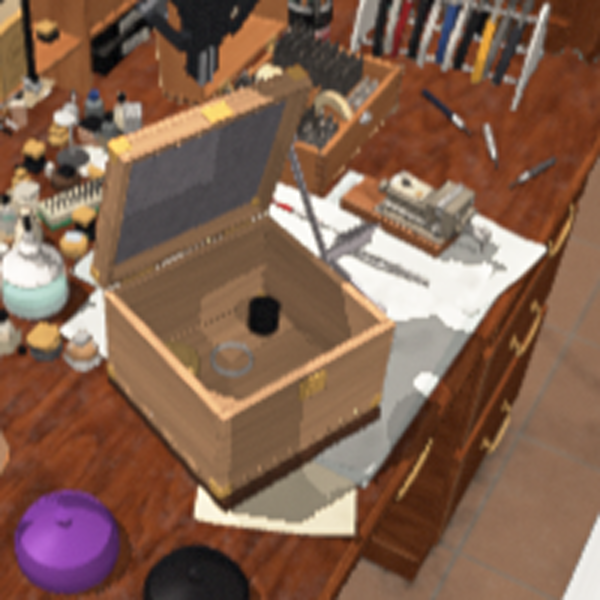

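>>> jog_arm(moves=[[-0.012,-0.002,0.003,0,-1,0,1],[-0.012,-0.002,0.002,0,0,0,1],[-0.008,0,0,0,0,0,1],[-0.007,0,0,0,0,0,1]])

```text
t: 6.85
eef_pos: [0.5735, -0.1496, 0.3018]
tcp_rot: [0.974, -0.228, 0.006, 0.005]
force: [-0.5, -0.3, -0.8]
gripper_width: 0.0
```

```bash
cat >> h.py <<'E'
def lidth():
    p,d=capture('top');W=world('top',d);m=masks_of('top','chest_lid')
    if not m: print('no lid');return
    Q=W[m[0]['pixels']];Q=(Q-pose[:3])@R.from_euler('z',pose[3]).as_matrix()*1000
    Q=Q[(abs(Q[:,1])<105)&(Q[:,2]>110)]
    print('lid',m[0]['score'],np.percentile(Q,[2,50,98],axis=0).round().tolist())
    return p
E
python3 -c "
from h import *
to((70,-25,270));lidth()"
```

```text
t 6.85 eef [ 0.5735 -0.1496  0.3018] chestTCP mm [ 90.8 -27.8 284.7] F chest [-0.3 -0.5 -0.8] w 0.0
tool in chest [[0.999, -0.045, 0.015], [-0.045, -0.999, -0.008], [0.015, 0.008, -1.0]] q [-0.38 -0.06  1.61 -0.01  1.58  1.65]
tool shift to (70, -25, 270) [-0.0211 -0.002   0.0144]
lid 0.88 [[45.0, -78.0, 162.0], [60.0, 5.0, 304.0], [105.0, 100.0, 417.0]]
```

>>> jog_arm(moves=[[-0.008,0,0.002,0,-0.5,0,1],[-0.009,0,0.003,0,-0.5,0,1],[-0.009,0,0.004,0,0,0,1],[-0.009,0,0.004,0,0,0,1],[-0.009,0,0.005,0,0,0,1]])

```text
t: 7.45
eef_pos: [0.5354, -0.1317, 0.2883]
tcp_rot: [0.973, -0.229, 0.005, 0.006]
force: [1.5, -1.9, 3.6]
gripper_width: 0.004
```

```bash
python3 -c "
from h import *
to((40,-25,263));lidth()"
```

```text
t 7.45 eef [ 0.5354 -0.1317  0.2883] chestTCP mm [ 48.7 -26.8 271.2] F chest [ 2.1 -1.1  3.6] w 0.004
tool in chest [[0.999, -0.046, 0.012], [-0.046, -0.999, -0.009], [0.012, 0.009, -1.0]] q [-0.37 -0.16  1.72 -0.01  1.57  1.66]
tool shift to (40, -25, 263) [-0.0089 -0.0015  0.0081]
lid 0.79 [[3.0, -73.0, 145.0], [23.0, 59.0, 287.0], [102.0, 101.0, 297.0]]
```

>>> jog_arm(moves=[[-0.009,0,0.005,0,-0.5,0,1],[-0.008,0,0.006,0,0,0,1],[-0.008,0,0.006,0,0,0,1],[-0.008,0,0.007,0,0,0,1],[-0.008,0,0.007,0,0,0,1]])

```text
t: 8.05
eef_pos: [0.4945, -0.1116, 0.2537]
tcp_rot: [0.974, -0.229, -0.002, 0.004]
force: [-0.4, -2.1, 4.3]
gripper_width: 0.003
```

```bash
python3 -c "
from h import *
to((-1,-25,236));lidth()"
```

```text
t 8.05 eef [ 0.4945 -0.1116  0.2537] chestTCP mm [  3.2 -25.  236.6] F chest [ 0.5 -2.1  4.3] w 0.003
tool in chest [[0.999, -0.046, -0.002], [-0.046, -0.999, -0.009], [-0.002, 0.009, -1.0]] q [-0.36 -0.24  1.85 -0.01  1.54  1.67]
tool shift to (-1, -25, 236) [-0.0042  0.0002  0.0006]
lid 0.8 [[-50.0, -71.0, 143.0], [-22.0, 68.0, 246.0], [98.0, 101.0, 264.0]]
```

Tracking well. Lid angle is about 0.7 rad.

>>> jog_arm(moves=[[-0.007,0,0.008,0,0,0,1],[-0.006,0,0.008,0,0,0,1],[-0.006,0,0.008,0,0,0,1],[-0.005,0,0.009,0,0,0,1],[-0.005,0,0.009,0,0,0,1]])

```text
t: 8.65
eef_pos: [0.4651, -0.0974, 0.2079]
tcp_rot: [0.974, -0.228, -0.004, 0.004]
force: [-0.2, -2.0, 3.2]
gripper_width: -0.003
```

```bash
python3 -c "
from h import *
to((-32,-25,199));p=lidth()
p=p[130:290,200:400];cv2.imwrite('pics/top5.png',cv2.resize(p,None,fx=3,fy=3)[:,:,::-1])"
```

```text
t 8.65 eef [ 0.4651 -0.0974  0.2079] chestTCP mm [-29.5 -23.8 190.8] F chest [ 0.6 -1.9  3.2] w -0.003
tool in chest [[0.999, -0.045, -0.006], [-0.045, -0.999, -0.009], [-0.006, 0.009, -1.0]] q [-0.36 -0.3   1.97 -0.01  1.47  1.67]
tool shift to (-32, -25, 199) [-0.0025  0.0013 -0.0082]
lid 0.63 [[-85.0, -86.0, 140.0], [34.0, 37.0, 164.0], [97.0, 100.0, 206.0]]
```

View pics/top5.png

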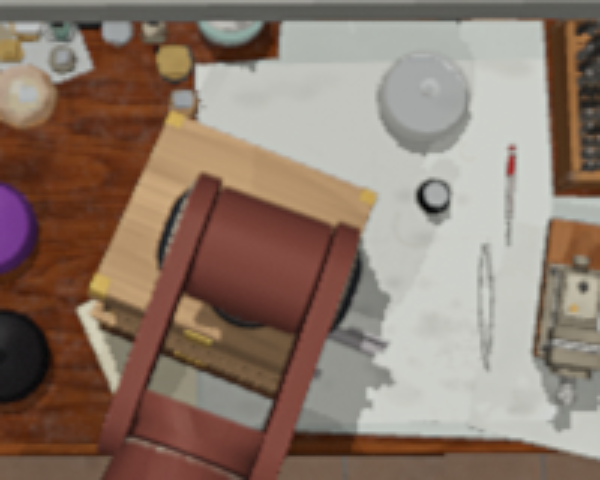

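>>> jog_arm(moves=[[-0.005,0,0.009,0,0,0,1],[-0.004,0,0.009,0,0,0,1],[-0.003,0,0.008,0,0,0,1],[-0.002,0,0.007,0,0,0,1],[0,0,0.005,0,0,0,1]])

```text
t: 9.25
eef_pos: [0.4509, -0.0909, 0.166]
tcp_rot: [0.974, -0.229, -0.004, 0.004]
force: [-2.7, 0.3, 2.9]
gripper_width: 0.002
```

```bash
python3 -c "
from h import *
to((-55,-25,139));p=lidth()"
```

```text
t 9.25 eef [ 0.4509 -0.0909  0.166 ] chestTCP mm [-45.1 -23.6 148.9] F chest [-2.6 -0.8  2.9] w 0.002
tool in chest [[0.999, -0.046, -0.007], [-0.046, -0.999, -0.009], [-0.007, 0.009, -1.0]] q [-0.36 -0.3   2.05 -0.01  1.41  1.68]
tool shift to (-55, -25, 139) [-0.0098  0.0018  0.01  ]
lid 0.56 [[-94.0, -89.0, 138.0], [42.0, 28.0, 145.0], [90.0, 99.0, 154.0]]
```

>>> jog_arm(moves=[[-0.002,0,0.005,0,0,0,1],[-0.001,0,0.005,0,0,0,1],[0,0,0.004,0,0,0,1]])

```text
t: 9.65
eef_pos: [0.4496, -0.0899, 0.158]
tcp_rot: [0.974, -0.228, -0.004, 0.004]
force: [-14.2, 4.7, 29.5]
gripper_width: -0.003
```

```bash
python3 -c "
from h import *
to((-55,-25,139));p=lidth()"
```

```text
t 9.65 eef [ 0.4496 -0.0899  0.158 ] chestTCP mm [-46.7 -23.2 141. ] F chest [-14.9  -1.4  29.5] w -0.003
tool in chest [[0.999, -0.045, -0.006], [-0.045, -0.999, -0.009], [-0.005, 0.009, -1.0]] q [-0.35 -0.3   2.06 -0.01  1.39  1.68]
tool shift to (-55, -25, 139) [-0.0082  0.0021  0.002 ]
lid 0.57 [[-97.0, -90.0, 136.0], [38.0, 26.0, 141.0], [90.0, 100.0, 428.0]]
```

The lid is shut on its stop: 29.5 N pushing back and the top at about 140 mm. Backing off straight up.

>>> jog_arm(moves=[[0,0,-0.008,0,0,0,1],[0,0,-0.03,0,0,0,1],[0,0,-0.045,0,0,0,1],[0,0,-0.05,0,0,0,1],[0,0,-0.03,0,0,0,1]])

```text
t: 10.25
eef_pos: [0.4475, -0.0867, 0.3184]
tcp_rot: [0.974, -0.228, -0.012, 0.002]
force: [0.3, -0.1, 0.5]
gripper_width: -0.001
```

>>> jog_arm(moves=[[-0.03,0.04,-0.02,0,0,0,1],[-0.03,0.04,0,0,0,0,1],[0,0.045,0,0,0,0,1],[0,0.045,0,0,0,0,1],[0,0.02,0,0,0,0,1]])

```text
t: 10.75
eef_pos: [0.3127, -0.2301, 0.3443]
tcp_rot: [0.975, -0.223, -0.007, 0.002]
force: [0.8, -0.5, 0.4]
gripper_width: -0.005
```

```bash
python3 -c "
from h import *
st();p=lidth()
p0,d=capture('scene');W=(world('scene',d)-pose[:3])@R.from_euler('z',pose[3]).as_matrix()*1000
m=(abs(W[...,1])<95)&(abs(W[...,0])<90)&(W[...,2]>110)&(W[...,2]<200);A=W[m]
c=np.linalg.lstsq(np.c_[A[:,:2],np.ones(len(A))],A[:,2],rcond=None)[0];print('plane',c)
print([(r['rect'],r['score']) for r in spot_in('top','glass_dome')])
o=np.hstack([cv2.resize(p[130:290,200:400],(400,320)),cv2.resize(p0[90:290,200:400],(320,320))]);cv2.imwrite('pics/fin.png',o[:,:,::-1])"
```

```text
t 10.75 eef [ 0.3127 -0.2301  0.3443] chestTCP mm [-115.3 -206.7  327.3] F chest [ 0.9 -0.1  0.4] w -0.005
tool in chest [[0.999, -0.034, -0.013], [-0.034, -0.999, -0.007], [-0.013, 0.007, -1.0]] q [-0.82 -0.58  1.95 -0.01  1.78  1.2 ]
lid 0.74 [[-96.0, -94.0, 136.0], [-5.0, 1.0, 141.0], [88.0, 98.0, 147.0]]
plane [7.61257804e-05 5.08425576e-04 1.39294376e+02]
[([326.3, 146.3, 356.0, 179.0], 0.66), ([179.3, 189.6, 211.9, 220.0], 0.63), ([185.8, 233.2, 218.7, 265.8], 0.6)]
```

View pics/fin.png

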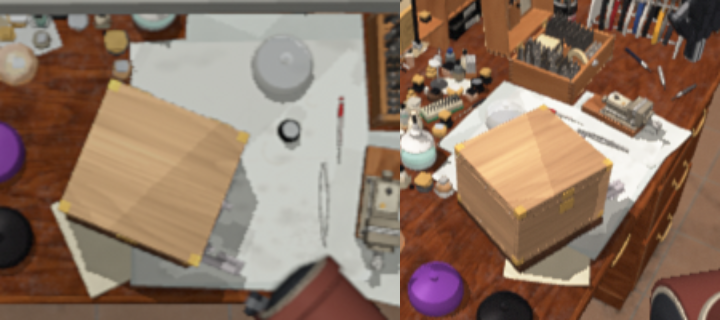

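The views show the lid flat and shut: the plane fit gives a slope near 0 and a height of 139 mm. The dome's box is unchanged and the arm is clear of everything.

>>> jog_arm(moves=[[0,0,0,0,0,0,1],[0,0,0,0,0,0,1],[0,0,0,0,0,0,1]])

```text
t: 11.25
eef_pos: [0.3158, -0.2255, 0.3435]
tcp_rot: [0.976, -0.219, -0.008, 0.0]
force: [0.7, -0.7, -0.1]
gripper_width: -0.0
```

```bash
python3 -c "
from h import *
st();print(hand_in())"
```

```text
t 11.25 eef [ 0.3158 -0.2255  0.3435] chestTCP mm [-114.3 -201.3  326.4] F chest [ 0.9 -0.3 -0.1] w -0.0
tool in chest [[1.0, -0.026, -0.015], [-0.026, -1.0, -0.004], [-0.015, 0.004, -1.0]] q [-0.81 -0.58  1.95 -0.01  1.78  1.21]
the job is handed in; nothing more can be done
None
```

The chest is shut and the job is handed in at 11.25 s; the hand-in gave no verdict. I pushed the thumb plate down about 33 mm, which broke the stay. Then I pushed the lid shut from behind with closed fingertips at roughly 0.5–0.7 rad/s, and moved the arm clear.

- **Lid:** in the last check its top lay flat (slope about 0) at 139 mm over the chest origin, as it should when shut.
- **Dome:** the clear dome's box in the top view moved about 1 px at most, except 1.3 px on its lower edge.
- **Forces:** the highest reading after any move was about 30 N vertical (33 N in all), when the lid met its stop. It was about 1 N at hand-in, within sensor noise.
- **Not measured directly:** I judged the knuckle angle from the plate's travel and the kink seen in the pictures. The lid's speed comes from the step sizes.
- **Failed or disagreed:** the lid detector found nothing in one scene view. In a few top views its mask picked up stray points from the arm, which I ignored.

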